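# Find and mark the balance point of a weighted bar

## Task

Slide the steel bar lengthwise along the knife edge of the balance stand until it balances there level by itself with your hand off it; keep it resting on the edge meanwhile (do not lift it off) and do not press it hard onto the edge. Then mark that balance point: set the aluminium saddle over the bar, straddling it squarely right above the knife edge, and let go so that the bar is left balanced level with the saddle on it. Leave the other things on the bench where they are.

Things in the scene. Friction and masses are not known exactly. Their poses are not given: they have to be found in the camera images.
- balance_stand: Grey stand fixed to the bench, base 90 (x) x 170 (y) x 16 mm, origin at the centre of its underside, z up. Its y axis runs along the bar. Knife edge at y = 0; end rests at y = +70 and -70. An unbalanced bar leans about 0.057 rad on one rest; a balanced one lies level on the edge alone. Between edge and rests nothing is higher than 50 mm.
- knife_edge: The stand's steel knife edge, a blade along x, 34 mm long, with a flat top land 7 mm wide (in y). Origin in the centre of its top land, 70 mm above the bench; axes as the stand. Compare bar and saddle with this point.
- rest_far (a point): Top centre of the end rest at the stand's y = +70 mm; the one at -70 is alike. Pads 10 mm long in y and 4 mm lower than the knife edge (66 mm above the bench), each between two side cheeks (inner gap 28, outsides 46 mm apart in x, tops 80 mm above the bench) that keep the bar from swinging sideways.
- bar: Loose square steel tube 20 x 300 x 20 mm, long along its y, origin under its centre, z up. Hidden weight inside: 0.27 to 0.42 kg in all, balance point 8 to 42 mm from its middle towards its +y end. It starts on the knife edge, heavy +y end towards the stand's +y, leaning on that rest; it must slide to the stand's -y. Stays level with its balance point within about 3 mm of the land's middle.
- saddle: Loose bare aluminium saddle (inverted U with grip block), 50 g, standing on the bench; origin centred at its feet, z up. 36 (x) x 24 (y) x 48 mm high. Channel open along y, 26 mm wide (x), 16 mm deep; bridge up to 22 mm; grip block 16 (x) x 18 (y) mm from 22 to 48 mm. Seated on the level bar its feet are 74 mm above the bench.
- timer: Bystander: white lab timer 58 x 66 x 16 mm, origin under its centre.
- tape_roll: Bystander: roll of tape 62 mm across, 18 mm high, origin under its centre.
- vial: Bystander: small capped vial 23 mm across, 54 mm high, origin under its centre.

How it is judged:
By the outcome, as a careful person would: the job done as asked, in the order asked, and still so for the second after the job is handed in, with the robot touching nothing.
It also fails if it takes over 72 s, if anything falls off the work surface, if the arm or the gripper's body presses on something with over 40 N, if the wrist force passes 120 N, or if a joint passes its speed limit or range.

## Robot

A 6-joint arm with a two-finger parallel gripper is mounted at the origin on a cart in front of the work surface, level with it; the furniture and walls round the work are solid. World frame = base frame: x ahead of the robot, y to its left, z up, the work surface at z = 0. Lengths are in m, angles in rad, forces in N, time in s.
With the tool pointing down it reaches from about 0.4 to 0.825 m from the base axis. Payload 7 kg.
Tool frame: the origin (TCP) lies midway between the tips of the shut fingers; the grasp point (between the pads) lies 19 mm behind it; z points along the fingers, y is the line along which they close (so a half turn about z gives the same grasp; the last joint's range is limited). The gripper opens to 88 mm and grips with 3 to 60 N. Pads are 19 mm wide; open, the fingers measure 130 mm over their backs; the gripper's body (78 mm by 193 mm) begins 47 mm behind the grasp point.
Start: joints at [1.558, 0.359, 0.012, 0, -1.224, -0.288], TCP at [0.2, 0.645, 0.198] pointing down, gripper open.
Joint ranges: [-3.07, 3.07], [-1.43, 2.12], [-1.02, 1.25], [-3.03, 1.67], [-3.05, -0], [-3.03, 3.03]. Speed limits (rad/s): [2.39, 2.39, 3.01, 3.14, 3.14, 3.14].

## Interface

Orientations are given as [roll, pitch, yaw] about the fixed x, y, z axes, in that order (R = Rz(yaw) Ry(pitch) Rx(roll)).
In Python, from station import telemetry, eyes, ticket, recognise, trace gives the robot as it stands. The module is installed in compiled form; this text tells all that it offers.
- The arm moves only by the tool servo_tool, never from a script. Its argument "series" is a list that holds one entry, the list of rows, each a list of 4 numbers: the shift along the tool's x, y, z in mm, then the turn about the tool's z in rad. In form: [[[x, y, z, roll], ...]]. A call has exactly 10 rows; each row shifts and turns the commanded pose from where the row before left it, along the tool's axes as they then stand; what a row does not reach is not made up. A row lasts 1/12 s, in which the tool goes at most 41.7 mm and 7.16 degrees, less where a joint would pass 70% of its speed; a pose out of reach is approached as far as the arm can. A call is refused whole if a number of a shift passes 41.7 or a number of a turn 0.125, either way. A call with a gripper value outside its range is refused whole. "claw" is the gripper's target within -1 to 1 (shut at 1, half-way at 0, fully open at -1), set as the call begins (left out, the last holds). The fingers move at their own pace and stop on an object; "grip_force" is the grip in N (left out, the last holds). Time passes only in rows, so rows that do not move let the fingers close, or fill a call up. It gives the time, the measured TCP pose, the force, the opening and the grip force at its end, in the units of the state.
- telemetry.get_state(): the state, without advancing time (a new reading comes with each control period).
- eyes.grab_frame(name): name is "side" or "top"; returns the picture (420x560x3 uint8, red, green, blue); there is no depth.
- eyes.calibration(name): a dict with "mtx" (3x3 intrinsics, pixels), "rvec" (rotation vector, rad) and "tvec" (3), from world to camera coordinates, as OpenCV has them. Camera axes: x right, y down, z forward; pixel columns grow to the right and rows downward; lengths in m; the calibration is good to about 2 mm. A picture is of the moment at which its call begins. calibration takes no time and is no camera call.
- ticket.job_done(): hands the job in; it is judged then, once.
Trained networks look in the newest picture that a camera, given by its name, has taken for a name from the list of things; names that differ only in an ending like _2 or _b are one class to them, and where a whole thing is asked for, a point or a joint stands for the part that bears it (a point fixed in the world has none). Each returns a list of dicts, best first, with "conf" (0 to 1); they miss things now and then, are a little off and sometimes report something else, mostly with a low value. They report only what shows in the picture. A call takes as long as a camera call.
- recognise(camera, name): "position" ([x, y, z] in m, in world coordinates, good to about 4 mm: the middle of the surface that is visible of it).
- trace(camera, name): "mask" (420x560 bool, what is visible of it).
The state is a dict: "t": time; "q": joint angles; "qd": joint speeds; "joint_efforts": joint torques, N m; "eef_pos": TCP position; "ee_rot": TCP orientation; "force": force on the tool from outside, world axes, zero at the start; "moment": the same for the moment, N m; "width": finger opening in m; "gripper_force": force on a finger pad.
Only numpy, scipy, OpenCV 4.12 (cv2) and the standard library are available. Lean on these libraries where they do the work, as an engineer would, in place of code of your own. Each camera call takes 0.05 s, during which the arm holds its last target. There are 200 camera calls.

## Working session

There is one attempt and no reset: what is moved stays moved. The work goes in short steps, Python scripts to look and compute and a tool call to move; the robot and the scene stay as the last step left them, time stands still between calls to the robot, and variables do not carry over. Pictures are saved under pics/ and viewed, at most 10 in all, crops included, and the job is handed in when it is done.

Besides the shell and the picture viewer there is one more tool, called after "Request:" as name([rows], argument=value, ...), one row to a line, values as JSON. servo_tool: Moves the arm, as the interface text tells. Its arguments: {"type":"object","properties":{"series":{"type":"array"},"claw":{"type":"number"},"grip_force":{"type":"number"}},"required":["series"]}

```bash
mkdir -p pics
python3 - <<'E'
from station import telemetry, eyes, recognise
import cv2, numpy as np
s=telemetry.get_state(); print(s)
for c in("side","top"):
    im=eyes.grab_frame(c); cv2.imwrite(f"pics/{c}0.png",im[:,:,::-1])
    k=eyes.calibration(c); R=cv2.Rodrigues(np.array(k["rvec"]))[0]; print(c,(-R.T@np.array(k["tvec"]).ravel()).round(3),R[2].round(2),np.array(k["mtx"])[0,0])
    for n in("balance_stand","knife_edge","rest_far","bar","saddle","timer","tape_roll","vial"):
        print(n,[(np.round(d["position"],4).tolist(),round(d["conf"],2)) for d in recognise(c,n)[:2]])
E
```

```text
{'t': 0.0, 'q': array([ 1.55809428e+00,  3.59373880e-01,  1.10465596e-02, -3.44952270e-04,
       -1.22409876e+00, -2.88061179e-01]), 'qd': array([ 0.00028176,  0.00084573,  0.00011059, -0.000275  , -0.00073346,
       -0.00155225]), 'joint_efforts': array([ 9.52384798e-04, -5.82716453e+01,  2.93057477e+01,  6.99715421e+00,
        7.24798796e-03, -1.64380212e-04]), 'eef_pos': array([0.19986604, 0.64416163, 0.19672672]), 'ee_rot': array([ 3.13993792e+00, -1.52131037e-04, -3.00880573e-01]), 'force': array([-0.29848458,  0.07201654, -0.6891674 ]), 'moment': array([-0.03254922,  0.04902639,  0.00605598]), 'gripper_force': 0.0, 'width': 0.08785696321336557}
side [ 0.25  -0.823  0.49 ] [ 0.36  0.85 -0.4 ] 412.7574608527582
balance_stand [([0.455, -0.0032, 0.0149], 0.89)]
knife_edge []
rest_far [([0.4646, -0.0044, 0.0118], 0.79)]
bar [([0.4663, 0.0069, 0.0893], 0.8)]
saddle [([0.6622, -0.0677, 0.0214], 0.77)]
timer []
tape_roll [([0.6893, 0.2952, 0.014], 0.52)]
vial []
top [0.468 0.022 1.108] [ 0.12 -0.01 -0.99] 401.0859875117129
balance_stand [([0.467, 0.0389, 0.015], 0.65)]
knife_edge []
rest_far [([0.4667, 0.043, 0.0186], 0.69)]
bar [([0.4748, 0.0554, 0.0915], 0.84)]
saddle []
timer [([0.5795, -0.2588, 0.018], 0.69)]
tape_roll [([0.6845, 0.3102, 0.0192], 0.54)]
vial []
```

View pics/side0.png

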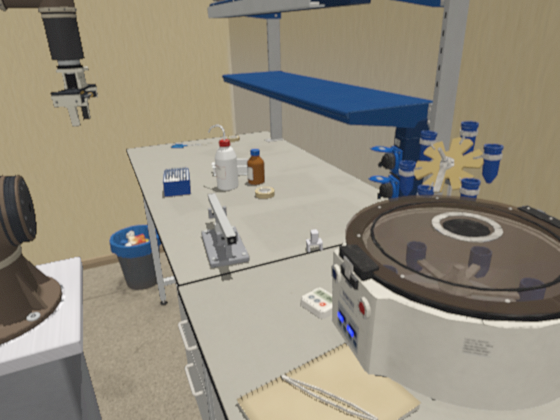

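View pics/top0.png

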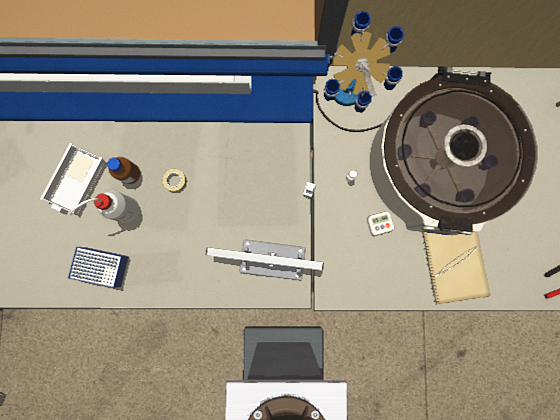

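The top picture shows the bar from (207,251) to (323,268) across the stand centred near (272,260). The saddle is at (309,190), the vial at (351,177), the timer at (380,223) and the tape at (174,180). World +y is left in the picture. Next I fit box silhouettes to the masks.

```bash
cat > h.py <<'E'
from station import telemetry, eyes, recognise, trace
import cv2, numpy as np
from scipy.optimize import minimize
from scipy.spatial.transform import Rotation as Ro
S=4
K={c:eyes.calibration(c) for c in("side","top")}
def proj(c,P):
    k=K[c]; return cv2.projectPoints(np.float64(P),np.float64(k["rvec"]),np.float64(k["tvec"]),np.float64(k["mtx"]),None)[0][:,0]
def box(x,y,z0,z1):
    return np.array([[a,b,c] for a in(-x/2,x/2) for b in(-y/2,y/2) for c in(z0,z1)])/1e3
BAR=[box(20,300,0,20)]; SAD=[box(36,24,0,22),box(16,18,22,48)]; BASE=[box(90,170,0,16)]
def place(B,x,y,z,yaw,tilt=0):  # tilt>0: local +y end down
    R=(Ro.from_euler('z',yaw)*Ro.from_euler('x',-tilt)).as_matrix()
    return [b@R.T+[x,y,z] for b in B]
def render(c,parts):
    m=np.zeros((420*S,560*S),np.uint8)
    for P in parts:
        q=(proj(c,P)+.5)*S-.5
        cv2.fillConvexPoly(m,np.round(cv2.convexHull(q.astype(np.float32))*16).astype(np.int32),1,shift=4)
    return m
def mask(c,n):
    r=trace(c,n); 
    if not r: return None
    return cv2.resize(r[0]["mask"].astype(np.uint8),None,fx=S,fy=S,interpolation=cv2.INTER_NEAREST)
def fit(B,f,x0,ms,step,hide={}):
    def cost(p):
        t=0
        for c,m in ms.items():
            r=render(c,place(B,*f(p)))
            if c in hide: r=r&(1-hide[c])
            t+=1-(r&m).sum()/max(1,(r|m).sum())
        return t/len(ms)
    x0=np.array(x0,float)
    for _ in range(2):
        sim=np.vstack([x0]+[x0+d for d in np.diag(step)])
        o=minimize(cost,x0,method="Nelder-Mead",options=dict(initial_simplex=sim,xatol=1e-4,fatol=1e-4,maxiter=250)); x0=o.x
    return o.x,o.fun
E
cat > m1.py <<'E'
from h import *
ms={n:{} for n in("bar","balance_stand","saddle")}
for c in("side","top"):
    eyes.grab_frame(c)
    for n in ms:
        m=mask(c,n)
        if m is None: print("no",c,n)
        else: ms[n][c]=m
for cs in(["side","top"],["side"],["top"]):
    b={c:ms["bar"][c] for c in cs if c in ms["bar"]}
    p,e=fit(BAR,lambda p:(p[0],p[1],.071 if len(cs)<2 else p[4],p[2],p[3]),[.47,.03,.12,0]+([.071] if len(cs)>1 else []),b,[.01,.01,.05,.05]+([.005] if len(cs)>1 else []))
    print(cs,"bar",p.round(4),round(e,3))
    s={c:ms["balance_stand"][c] for c in cs if c in ms["balance_stand"]}
    bp=p
    p,e=fit(BASE,lambda p:(p[0],p[1],0,p[2]),[.46,.01,.12],s,[.01,.01,.05],{c:ms["bar"][c] for c in s})
    print("stand",p.round(4),round(e,3))
    s={c:ms["saddle"][c] for c in cs if c in ms["saddle"]}
    if s:
        for y0 in(-.3,.3,1.2):
            p,e=fit(SAD,lambda p:(p[0],p[1],0,p[2]),[.645,-.07,y0],s,[.01,.01,.3]); print("saddle",p.round(4),round(e,3))
E
python3 m1.py
```

```text
['side', 'top'] bar [ 0.4737  0.0573 -0.1229  0.0627  0.0684] 0.108
stand [ 0.4715  0.0406 -0.1284] 0.144
saddle [ 0.6642 -0.0608 -0.3162] 0.307
saddle [ 0.6647 -0.0609 -0.3005] 0.307
saddle [ 0.6643 -0.0608 -0.3119] 0.308
['side'] bar [ 0.4726  0.0514 -0.1255  0.0652] 0.06
stand [ 0.4732  0.0462 -0.1164] 0.17
saddle [ 0.6719 -0.0495 -0.5127] 0.471
saddle [ 0.6691 -0.0572  0.5762] 0.517
saddle [ 0.6677 -0.0579  0.6709] 0.516
['top'] bar [ 0.4738  0.0586 -0.1272  0.1576] 0.148
stand [ 0.4712  0.039  -0.1277] 0.1
saddle [ 0.6645 -0.0608 -0.2604] 0.097
saddle [ 0.6646 -0.0609 -0.2325] 0.096
saddle [ 0.6647 -0.0607 -0.2526] 0.096
```

```bash
cat >> h.py <<'E'
def plan(target,yaw,n):
    s=telemetry.get_state(); p=s["eef_pos"]; y=s["ee_rot"][2]; d=(np.array(target)-p)*1e3/n
    t=-((yaw-y+np.pi)%(2*np.pi)-np.pi)/n
    for i in range(n):
        a=y-t*i
        print([round(float(v),1) for v in(np.cos(a)*d[0]+np.sin(a)*d[1],np.sin(a)*d[0]-np.cos(a)*d[1],-d[2])]+[round(t,4)])
E
python3 -c "
from h import *
plan([.4965,.236,.11],-1.698,20)"
```

```text
[20.2, 15.1, 4.4, np.float64(0.0699)]
[21.2, 13.7, 4.4, np.float64(0.0699)]
[22.1, 12.2, 4.4, np.float64(0.0699)]
[22.9, 10.6, 4.4, np.float64(0.0699)]
[23.6, 9.0, 4.4, np.float64(0.0699)]
[24.2, 7.3, 4.4, np.float64(0.0699)]
[24.6, 5.6, 4.4, np.float64(0.0699)]
[24.9, 3.9, 4.4, np.float64(0.0699)]
[25.2, 2.1, 4.4, np.float64(0.0699)]
[25.2, 0.3, 4.4, np.float64(0.0699)]
[25.2, -1.4, 4.4, np.float64(0.0699)]
[25.0, -3.2, 4.4, np.float64(0.0699)]
[24.8, -4.9, 4.4, np.float64(0.0699)]
[24.4, -6.6, 4.4, np.float64(0.0699)]
[23.8, -8.3, 4.4, np.float64(0.0699)]
[23.2, -10.0, 4.4, np.float64(0.0699)]
[22.4, -11.6, 4.4, np.float64(0.0699)]
[21.6, -13.1, 4.4, np.float64(0.0699)]
[20.6, -14.6, 4.4, np.float64(0.0699)]
[19.5, -16.0, 4.4, np.float64(0.0699)]
```

Request:
servo_tool([
  [[20,15,0,0.07],[21,14,0,0.07],[22,12,0,0.07],[23,10.5,4,0.07],[23.5,9,4,0.07],[24,7.5,4,0.07],[24.5,5.5,4,0.07],[25,4,4,0.07],[25,2,4,0.07],[25,0.5,4,0.07]],
], claw=1, grip_force=10)

```text
t: 2.13
eef_pos: [0.3476, 0.4397, 0.1697]
ee_rot: [-3.141, 0.0, -1.004]
force: [0.2, 0.7, 0.7]
width: 0.0267
gripper_force: 0.0
```

Request:
servo_tool([
  [[25,-1.5,5,0.07],[25,-3,5,0.07],[25,-5,5,0.07],[24.5,-6.5,5,0.07],[24,-8,5,0.07],[23,-10,5,0.07],[22,-11.5,5,0.07],[21.5,-13,5,0.07],[20.5,-14.5,5,0.07],[19.5,-16,5,0.07]],
])

```text
t: 2.97
eef_pos: [0.4948, 0.2355, 0.1197]
ee_rot: [-3.141, 0.0, -1.704]
force: [0.9, 0.8, 0.7]
width: 0.0003
gripper_force: 0.0
```

Run:
```python
from h import *
plan([.4965,.236,.06],-1.698,9)
im=eyes.grab_frame("top"); cv2.imwrite("pics/top1.png",cv2.resize(im[200:320,150:350,::-1],None,fx=4,fy=4,interpolation=cv2.INTER_CUBIC))
```

```text
[-0.1, -0.2, 6.6, np.float64(-0.0007)]
[-0.1, -0.2, 6.6, np.float64(-0.0007)]
[-0.1, -0.2, 6.6, np.float64(-0.0007)]
[-0.1, -0.2, 6.6, np.float64(-0.0007)]
[-0.1, -0.2, 6.6, np.float64(-0.0007)]
[-0.1, -0.2, 6.6, np.float64(-0.0007)]
[-0.1, -0.2, 6.6, np.float64(-0.0007)]
[-0.1, -0.2, 6.6, np.float64(-0.0007)]
[-0.1, -0.2, 6.6, np.float64(-0.0007)]
```

Request:
servo_tool([
  [[0,0,8,0],[0,0,8,0],[0,0,8,0],[0,0,8,0],[0,0,8,0],[0,0,8,0],[0,0,6,0],[0,0,5,0],[0,0,0,0],[0,0,0,0]],
])

```text
t: 3.85
eef_pos: [0.4941, 0.2365, 0.0604]
ee_rot: [3.141, -0.0, -1.701]
force: [-0.3, -0.1, -0.6]
width: 0.0007
gripper_force: 0.0
```

Request:
servo_tool([
  [[3,0,0,0],[3,0,0,0],[3,0,0,0],[3,0,0,0],[3,0,0,0],[3,0,0,0],[3,0,0,0],[3,0,0,0],[3,0,0,0],[0,0,0,0]],
])

```text
t: 4.68
eef_pos: [0.4905, 0.2091, 0.0607]
ee_rot: [3.141, -0.0, -1.701]
force: [0.1, 0.3, -0.5]
width: 0.0008
gripper_force: 0.0
```

```bash
cat > m2.py <<'E'
from h import *
import sys
ms={}
ims={}
for c in("side","top"):
    ims[c]=eyes.grab_frame(c); m=mask(c,"bar")
    if m is None: print("no",c)
    else: ms[c]=m
if len(sys.argv)>1:
    a=cv2.resize(ims["side"][180:280,170:300,::-1],(780,600),interpolation=cv2.INTER_CUBIC); cv2.imwrite(f"pics/{sys.argv[1]}.png",a)
# slide s (bar centre rel. knife along bar), lateral fixed to the stand line
k=np.array([.4715,.0406]); 
for cs in([["side"],["side","top"]]):
    b={c:ms[c] for c in cs if c in ms}
    p,e=fit(BAR,lambda p:(k[0]+.127*p[0]+p[1],k[1]+.992*p[0],.071-p[3]*p[0],-.125+p[2],p[3]),[0.,0,0,.03],b,[.01,.003,.02,.03])
    print(list(b),"s %.1f mm lat %.1f yaw %.3f tilt %.4f"%(p[0]*1e3,p[1]*1e3,p[2],p[3]),round(e,3))
print(telemetry.get_state()["eef_pos"])
E
python3 m2.py side1
```

```text
['side'] s 15.8 mm lat 0.5 yaw 0.001 tilt 0.0620 0.069
['side', 'top'] s 14.8 mm lat 0.1 yaw 0.003 tilt 0.0645 0.113
[0.49069208 0.20980129 0.06064843]
```

View pics/side1.png

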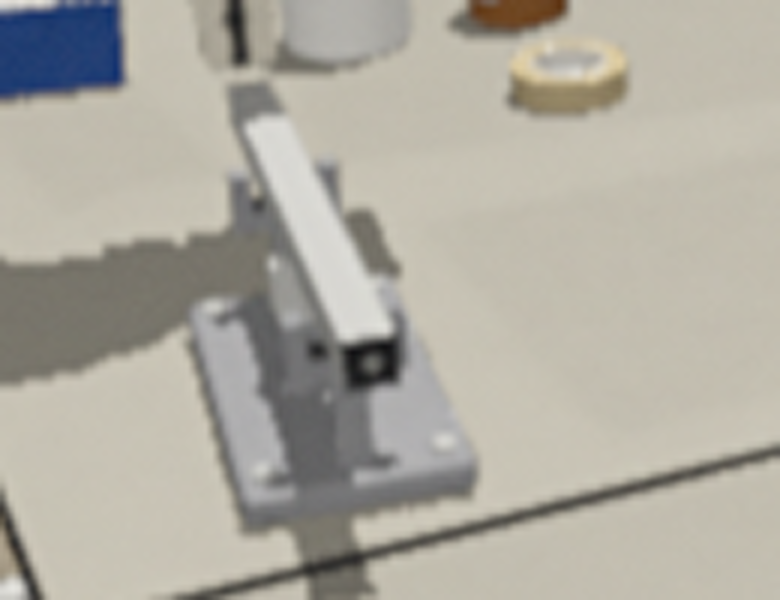

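The side crop shows the bar leaning on the far (+y) rest. Its far end is at about crop (265,120) and the finger tip ends near (240,65), so there may still be a small gap.

Run:
```python
from h import *
p=telemetry.get_state()["eef_pos"]
print("tcp",proj("side",[p])[0],"top",proj("top",[p])[0])
P=place(BAR,.4735,.0565,.070,-.125,.057)[0]
q=proj("side",P); print(np.c_[P.round(3),q.round(1),proj("top",P).round(1)])
print("side crop tcp",(proj("side",[p])[0]-[170,180])*6)
im=eyes.grab_frame("top"); cv2.imwrite("pics/top2.png",cv2.resize(im[220:300,180:310,::-1],(780,480),interpolation=cv2.INTER_CUBIC))
```

```text
tcp [210.56270814 199.96869018] top [206.35848925 251.38078774]
[[ 4.450e-01 -9.100e-02  7.900e-02  2.268e+02  2.458e+02  3.230e+02
   2.699e+02]
 [ 4.450e-01 -9.000e-02  9.900e-02  2.259e+02  2.369e+02  3.235e+02
   2.700e+02]
 [ 4.820e-01  2.060e-01  6.100e-02  2.079e+02  2.007e+02  2.076e+02
   2.547e+02]
 [ 4.820e-01  2.070e-01  8.100e-02  2.071e+02  1.937e+02  2.057e+02
   2.545e+02]
 [ 4.650e-01 -9.300e-02  7.900e-02  2.363e+02  2.442e+02  3.240e+02
   2.620e+02]
 [ 4.650e-01 -9.200e-02  9.900e-02  2.355e+02  2.354e+02  3.244e+02
   2.620e+02]
 [ 5.020e-01  2.040e-01  6.100e-02  2.152e+02  1.997e+02  2.087e+02
   2.470e+02]
 [ 5.020e-01  2.050e-01  8.100e-02  2.145e+02  1.928e+02  2.069e+02
   2.467e+02]]
side crop tcp [243.37624884 119.81214108]
```

Request:
servo_tool([
  [[2,0,0,0],[2,0,0,0],[2,0,0,0],[2,0,0,0],[2,0,0,0],[2,0,0,0],[2,0,0,0],[2,0,0,0],[0,0,0,0],[0,0,0,0]],
])

```text
t: 5.77
eef_pos: [0.4886, 0.1937, 0.0607]
ee_rot: [-3.142, 0.0, -1.701]
force: [-0.6, -0.1, 0.3]
width: 0.0005
gripper_force: 0.0
```

```bash
python3 m2.py
```

```text
['side'] s 15.0 mm lat 0.2 yaw 0.000 tilt 0.0607 0.061
['side', 'top'] s 14.2 mm lat 0.2 yaw 0.001 tilt 0.0633 0.135
[0.48860992 0.19393686 0.06066493]
```

Run:
```python
from h import *
a=eyes.grab_frame("top")[220:300,180:310,::-1]; b=eyes.grab_frame("side")[130:230,170:300,::-1]
cv2.imwrite("pics/c3.png",np.vstack([cv2.resize(a,(480,295),interpolation=3),cv2.resize(b,(480,305),interpolation=3)]))
cv2.imwrite("pics/c3.png",np.hstack([cv2.resize(a,(400,246),interpolation=3),cv2.resize(b,(400,246),interpolation=3)]))
```

```text
(no output)
```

View pics/c3.png

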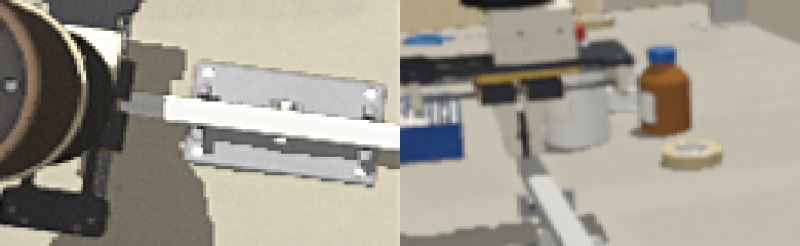

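```bash
cat > m3.py <<'E'
from h import *
import sys
# near-end (-y) cap edge seen by the side camera + white-stripe rows; compares saved pictures and live
def prof(im,c,P0,P1,n=400):
    t=np.linspace(0,1,n)[:,None]; q=proj(c,P0*(1-t)+P1*t).astype(np.float32)
    g=im.astype(np.float32).mean(2)
    return cv2.remap(g,q[:,0].reshape(-1,1),q[:,1].reshape(-1,1),cv2.INTER_LINEAR).ravel()
u=np.array([.1253,.992,0]); k=np.array([.4718,.0406,0])
def ends(ims):
    o=[]
    for c in ims:
        for z in(.090,.099):
            a=prof(ims[c],c,k+u*-.11+[0,0,z],k+u*-.21+[0,0,z]); s=np.linspace(-110,-210,400)
            d=np.abs(np.convolve(a,np.r_[np.ones(10),-np.ones(10)],"valid")); i=d.argmax(); o.append((c,z,round(s[i+10],1),int(d[i])))
    return o
if __name__=="__main__":
    print("start",ends({c:cv2.imread(f"pics/{c}0.png") for c in("side","top")}))
    print("now",ends({c:eyes.grab_frame(c) for c in("side","top")}))
E
python3 m3.py
```

```text
start [('side', 0.09, np.float64(-117.0), 457), ('side', 0.099, np.float64(-135.3), 451), ('top', 0.09, np.float64(-127.3), 1076), ('top', 0.099, np.float64(-126.5), 1073)]
now [('side', 0.09, np.float64(-117.0), 477), ('side', 0.099, np.float64(-135.3), 457), ('top', 0.09, np.float64(-127.3), 1078), ('top', 0.099, np.float64(-126.5), 1077)]
```

Run:
```python
from h import *
s=telemetry.get_state(); print(s["eef_pos"],s["ee_rot"],s["q"],s["force"])
f=eyes.grab_frame("side")[140:240,170:270,::-1].copy(); b=cv2.resize(f,(600,600),interpolation=cv2.INTER_CUBIC)
q=(proj("side",[s["eef_pos"]])[0]-[170,140])*6; cv2.circle(b,tuple(int(v) for v in q),5,(0,0,255),1); cv2.imwrite("pics/c4.png",b)
```

```text
[0.48856051 0.19391891 0.06064712] [ 3.14155776e+00 -1.20522136e-05 -1.70071611e+00] [ 7.51345563e-01  2.49450673e-01 -4.95196805e-01 -2.61814522e-05
 -8.26180344e-01 -8.81247608e-01] [0.48786704 0.20982156 0.1618739 ]
```

View pics/c4.png

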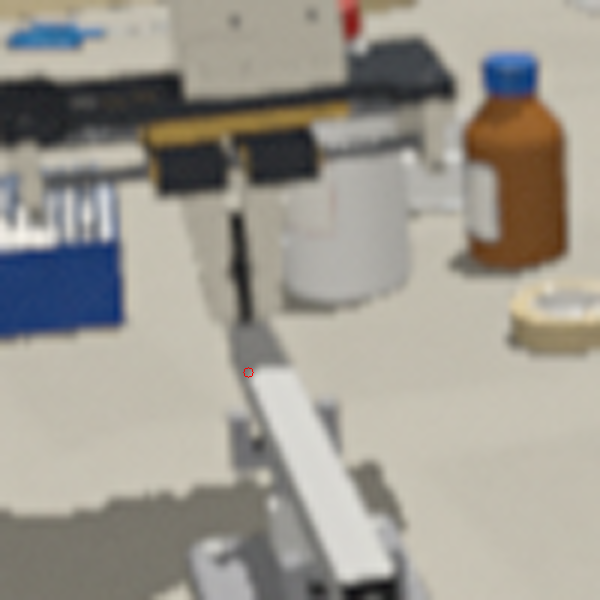

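Run:
```python
from h import *
print(proj("side",[[.19987,.64416,.19673]]),proj("top",[[.19987,.64416,.19673]]))
for dz in(0,.02): print(proj("side",[[.4886,.1939,.0607+dz]]))
for n in("side","top"):
    a=cv2.imread(f"pics/{n}0.png"); 
    b=a[70:130,40:110] if n=="side" else None
    if b is not None: cv2.imwrite("pics/c5.png",cv2.resize(b,(700,600),interpolation=cv2.INTER_CUBIC))
```

```text
[[ 83.82197448 131.49669826]] [[-10.49604726 384.39981098]]
[[211.36709188 202.10260412]]
[[210.67940147 195.23944597]]
```

View pics/c5.png

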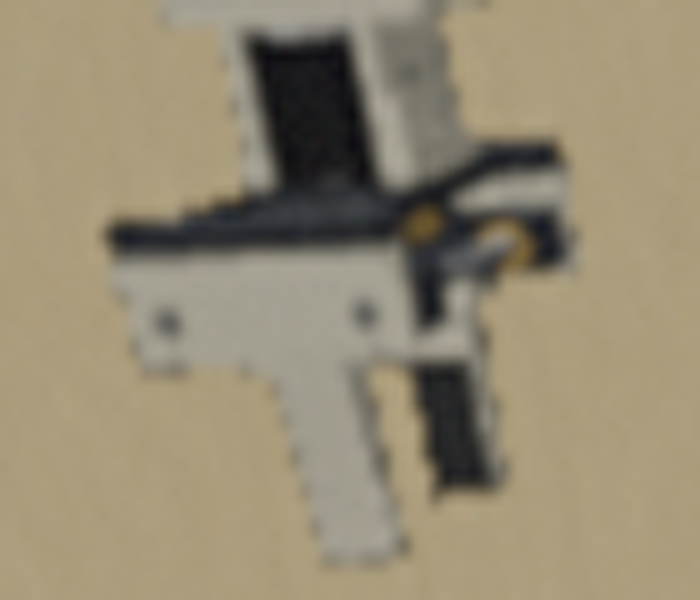

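The finger tips appear about 9 px (about 25 mm) higher than the reported TCP projects to, both at the start and now. So the tips are above the bar end rather than behind it. I'll back off, go 25 mm lower and push again.

Request:
servo_tool([
  [[-8,0,-1,0],[-10,0,0,0],[-10,0,0,0],[-10,0,0,0],[-8,0,0,0],[0,0,6,0],[0,0,8,0],[0,0,7,0],[0,0,5,0],[0,0,0,0]],
])

```text
t: 7.05
eef_pos: [0.4935, 0.2383, 0.0339]
ee_rot: [3.14, -0.002, -1.701]
force: [-0.2, -0.8, 1.0]
width: 0.0001
gripper_force: 0.0
```

Request:
servo_tool([
  [[4,-0.4,0,0],[4,-0.4,0,0],[4,-0.4,0,0],[4,-0.4,0,0],[3,-0.4,0,0],[3,0,0,0],[3,0,0,0],[3,0,0,0],[2,0,0,0],[0,0,0,0]],
])

```text
t: 7.88
eef_pos: [0.493, 0.2096, 0.036]
ee_rot: [-3.141, 0.001, -1.701]
force: [0.2, 0.6, 1.2]
width: 0.0004
gripper_force: 0.8
```

```bash
python3 m3.py
```

```text
start [('side', 0.09, np.float64(-117.0), 457), ('side', 0.099, np.float64(-135.3), 451), ('top', 0.09, np.float64(-127.3), 1076), ('top', 0.099, np.float64(-126.5), 1073)]
now [('side', 0.09, np.float64(-121.8), 488), ('side', 0.099, np.float64(-139.8), 456), ('top', 0.09, np.float64(-134.8), 1449), ('top', 0.099, np.float64(-133.8), 1445)]
```

Request:
servo_tool([
  [[2,0,0,0],[2,0,0,0],[2,0,0,0],[2,0,0,0],[2,0,0,0],[2,0,0,0],[2,0,0,0],[2,0,0,0],[2,0,0,0],[0,0,0,0]],
])

```text
t: 8.82
eef_pos: [0.4897, 0.1908, 0.0354]
ee_rot: [3.141, -0.001, -1.701]
force: [-0.3, 1.6, -1.6]
width: 0.0003
gripper_force: 1.0
```

```bash
cat > m4.py <<'E'
from m3 import *
# near-end cap: grey profile down a vertical at the near end + fit
ims={c:eyes.grab_frame(c) for c in("side","top")}
print(ends({"top":ims["top"]})[1][2])
m=mask("side","bar"); k2=k[:2]
s=(telemetry.get_state()["eef_pos"][1]-.0406)/.992-.1595
if len(sys.argv)>1: s=float(sys.argv[1])/1e3
p,e=fit(BAR,lambda p:(k2[0]+.1253*s+p[0],k2[1]+.992*s,.070-p[2]*s,-.125+p[1],p[2]),[0,0,.03],{"side":m},[.003,.02,.03])
print("s",round(s*1e3,1),"lat,yaw,tilt",p.round(4),round(e,3))
E
python3 m4.py
```

```text
-152.6
s -8.1 lat,yaw,tilt [-0.0018 -0.0045  0.0661] 0.09
```

Request:
servo_tool([
  [[1.5,0,0,0],[1.5,0,0,0],[1.5,0,0,0],[0,0,0,0],[-3,0,0,0],[-3,0,0,0],[0,0,0,0],[0,0,0,0],[0,0,0,0],[0,0,0,0]],
])

```text
t: 9.8
eef_pos: [0.4904, 0.193, 0.0356]
ee_rot: [3.141, -0.0, -1.701]
force: [-0.5, 0.3, -0.5]
width: 0.0004
gripper_force: 0.0
```

```bash
python3 m4.py -12
```

```text
-156.6
s -12.0 lat,yaw,tilt [-0.0015 -0.0056  0.0714] 0.063
```

Request:
servo_tool([
  [[3,0,0,0],[2,0,0,0],[1.5,0,0,0],[1.5,0,0,0],[1,0,0,0],[0,0,0,0],[-3,0,0,0],[-3,0,0,0],[0,0,0,0],[0,0,0,0]],
])

```text
t: 10.78
eef_pos: [0.49, 0.1902, 0.0356]
ee_rot: [3.141, -0.0, -1.7]
force: [0.5, -0.7, 0.1]
width: 0.0006
gripper_force: 0.0
```

```bash
python3 m4.py -15
```

```text
-159.1
s -15.0 lat,yaw,tilt [-0.0013 -0.0084  0.0737] 0.104
```

Request:
servo_tool([
  [[3,0,0,0],[2,0,0,0],[1.5,0,0,0],[1.5,0,0,0],[1,0,0,0],[0,0,0,0],[-3,0,0,0],[-3,0,0,0],[0,0,0,0],[0,0,0,0]],
])

```text
t: 11.77
eef_pos: [0.4896, 0.1873, 0.0356]
ee_rot: [3.141, -0.0, -1.7]
force: [-1.0, -0.9, 0.0]
width: 0.0006
gripper_force: 0.0
```

```bash
python3 m4.py -18
```

```text
-161.9
s -18.0 lat,yaw,tilt [-0.001  -0.0127  0.0673] 0.118
```

Request:
servo_tool([
  [[3,0,0,0],[2,0,0,0],[1.5,0,0,0],[1.5,0,0,0],[1,0,0,0],[0,0,0,0],[-3,0,0,0],[-3,0,0,0],[0,0,0,0],[0,0,0,0]],
])

```text
t: 12.75
eef_pos: [0.4892, 0.1842, 0.0356]
ee_rot: [3.141, -0.0, -1.701]
force: [-0.5, 1.2, -0.3]
width: 0.0005
gripper_force: 0.0
```

```bash
python3 m4.py -21.5
```

```text
-166.1
s -21.5 lat,yaw,tilt [-0.0013 -0.0133  0.0686] 0.08
```

Request:
servo_tool([
  [[3,0,0,0],[2,0,0,0],[1.5,0,0,0],[1.5,0,0,0],[1,0,0,0],[0,0,0,0],[-3,0,0,0],[-3,0,0,0],[0,0,0,0],[0,0,0,0]],
])

```text
t: 13.73
eef_pos: [0.4888, 0.1813, 0.0355]
ee_rot: [3.141, -0.0, -1.701]
force: [-0.4, -0.5, -0.7]
width: 0.0004
gripper_force: 0.0
```

```bash
python3 m4.py -24.5
```

```text
-169.1
s -24.5 lat,yaw,tilt [-0.0014 -0.0081  0.0585] 0.078
```

Request:
servo_tool([
  [[3,0,0,0],[2,0,0,0],[1.5,0,0,0],[1.5,0,0,0],[1,0,0,0],[0,0,0,0],[-3,0,0,0],[-3,0,0,0],[0,0,0,0],[0,0,0,0]],
])

```text
t: 14.72
eef_pos: [0.4884, 0.1783, 0.0355]
ee_rot: [3.141, -0.0, -1.7]
force: [-0.2, -0.3, 0.5]
width: 0.0007
gripper_force: 0.0
```

```bash
python3 m4.py -27.5
```

```text
-171.7
s -27.5 lat,yaw,tilt [-0.0011 -0.0177  0.0727] 0.148
```

Request:
servo_tool([
  [[3,0,0,0],[2,0,0,0],[1.5,0,0,0],[1.5,0,0,0],[1,0,0,0],[0,0,0,0],[-3,0,0,0],[-3,0,0,0],[0,0,0,0],[0,0,0,0]],
])

```text
t: 15.7
eef_pos: [0.488, 0.1753, 0.0355]
ee_rot: [3.141, -0.0, -1.7]
force: [-0.5, -0.5, -0.3]
width: -0.0
gripper_force: 0.0
```

```bash
python3 m4.py -30.5
```

```text
-174.2
s -30.5 lat,yaw,tilt [-0.0013 -0.0158  0.063 ] 0.08
```

Request:
servo_tool([
  [[3,0,0,0],[2,0,0,0],[1.5,0,0,0],[1.5,0,0,0],[1,0,0,0],[0,0,0,0],[-3,0,0,0],[-3,0,0,0],[0,0,0,0],[0,0,0,0]],
])

```text
t: 16.68
eef_pos: [0.4876, 0.1723, 0.0355]
ee_rot: [3.141, -0.0, -1.7]
force: [-0.6, -0.2, 0.5]
width: 0.0007
gripper_force: 0.0
```

```bash
python3 m4.py -33.5
```

```text
-176.7
s -33.5 lat,yaw,tilt [-0.0015 -0.0227 -0.043 ] 0.072
```

```bash
python3 - <<'E'
from h import *
f=eyes.grab_frame("side")[180:280,170:300,::-1]; cv2.imwrite("pics/c6.png",cv2.resize(f,(780,600),interpolation=cv2.INTER_CUBIC))
E
python3 m2.py
```

```text
['side'] s -36.4 mm lat -0.9 yaw -0.018 tilt 0.0227 0.055
['side', 'top'] s -35.6 mm lat -0.9 yaw -0.016 tilt 0.0198 0.092
[0.48772333 0.17220793 0.03564445]
```

View pics/c6.png

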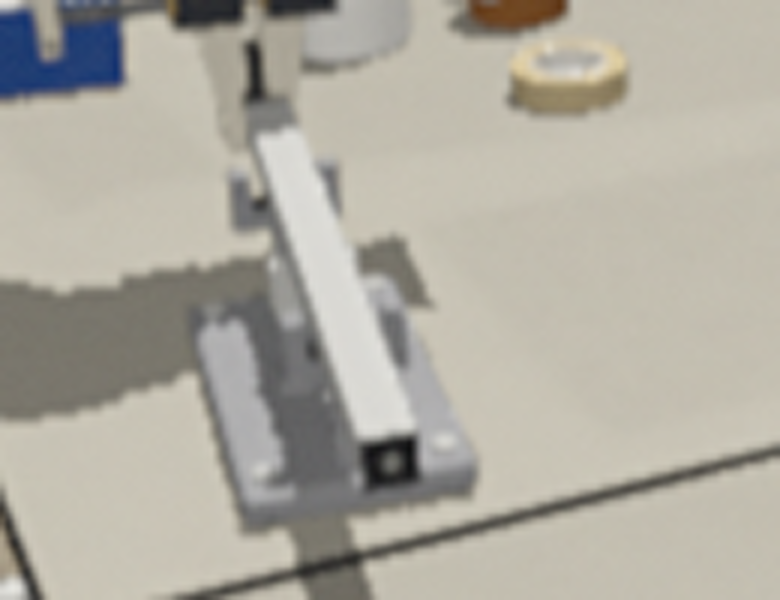

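Run:
```python
from h import *
for s in(-.034,-.037):
  for t in(-.057,0,.057):
    P=place(BAR,.4715+.1253*s-.001,.0406+.992*s,.070+abs(t)*.0035-t*s,-.14,t)[0]
    q=proj("side",P); q=(q-[170,180])*6
    print(s,t,"near bot",q[[0,4]].round(0).tolist(),"near top",q[[1,5]].round(0).tolist(),"far top",q[[3,7]].round(0).tolist())
```

```text
-0.034 -0.057 near bot [[362.0, 516.0], [422.0, 506.0]] near top [[358.0, 465.0], [419.0, 455.0]] far top [[238.0, 91.0], [285.0, 85.0]]
-0.034 0 near bot [[360.0, 490.0], [420.0, 480.0]] near top [[355.0, 436.0], [416.0, 427.0]] far top [[239.0, 105.0], [286.0, 99.0]]
-0.034 0.057 near bot [[357.0, 461.0], [418.0, 451.0]] near top [[352.0, 406.0], [413.0, 396.0]] far top [[240.0, 118.0], [287.0, 112.0]]
-0.037 -0.057 near bot [[364.0, 521.0], [424.0, 511.0]] near top [[360.0, 470.0], [421.0, 460.0]] far top [[239.0, 94.0], [286.0, 88.0]]
-0.037 0 near bot [[362.0, 494.0], [422.0, 484.0]] near top [[357.0, 441.0], [418.0, 431.0]] far top [[240.0, 107.0], [287.0, 101.0]]
-0.037 0.057 near bot [[359.0, 465.0], [420.0, 455.0]] near top [[354.0, 409.0], [415.0, 400.0]] far top [[241.0, 120.0], [288.0, 114.0]]
```

The crop shows the cap at rows 435–488 and the far top edge near row 100. That matches the prediction for a level bar (436–490 and 105). I'll push 1.7 mm further to centre it, then back off.

Request:
servo_tool([
  [[3,0,0,0],[2,0,0,0],[1.2,0,0,0],[1,0,0,0],[0.5,0,0,0],[0,0,0,0],[-3,0,0,0],[-6,0,0,0],[-8,0,0,0],[-8,0,0,0]],
])

```text
t: 17.92
eef_pos: [0.4902, 0.1902, 0.0357]
ee_rot: [-3.142, -0.0, -1.701]
force: [0.1, 0.5, -0.4]
width: 0.0003
gripper_force: 0.0
```

Request:
servo_tool([
  [[-10,0,0,0],[-10,0,-5,0],[-5,0,-20,0],[0,0,-25,0],[0,0,-25,0],[0,0,-25,0],[0,0,-25,0],[0,0,-20,0],[0,0,0,0],[0,0,0,0]],
], claw=-0.3)

```text
t: 18.75
eef_pos: [0.4938, 0.2155, 0.1823]
ee_rot: [-3.14, 0.002, -1.7]
force: [0.3, -0.6, 0.2]
width: 0.056
gripper_force: 0.0
```

```bash
cat > lv.py <<'E'
from h import *
# level test by near-end cap: fit s,tilt to the bar mask (side+top)
ms={}
for c in("side","top"): eyes.grab_frame(c); ms[c]=mask(c,"bar")
for b in(ms,{"side":ms["side"]}):
    for t0 in(-.03,.03):
        p,e=fit(BAR,lambda p:(.4715+.1253*p[0]+p[1],.0406+.992*p[0],.070-p[3]*p[0],-.14+p[2],p[3]),[-.035,0,0,t0],b,[.006,.003,.02,-t0*1.5]); print(list(b),p.round(4),round(e,3))
E
python3 lv.py; python3 -c "
from h import *
plan([.6645,-.0608,.15],-1.571-.25,20)
ms={'top':mask('top','saddle')}
for y in(-.4,.1):print(fit(SAD,lambda p:(p[0],p[1],0,p[2]),[.66,-.06,y],ms,[.01,.01,.3]))"
```

```text
['side', 'top'] [-0.0331 -0.0008 -0.0051 -0.0147] 0.068
['side', 'top'] [-0.0337 -0.0009 -0.0052 -0.0111] 0.068
['side'] [-0.0333 -0.0006 -0.0059 -0.0128] 0.052
['side'] [-0.0333 -0.0006 -0.0062 -0.0126] 0.052
[12.5, -10.3, 1.5, np.float64(0.006)]
[12.5, -10.4, 1.5, np.float64(0.006)]
[12.4, -10.4, 1.5, np.float64(0.006)]
[12.3, -10.5, 1.5, np.float64(0.006)]
[12.3, -10.6, 1.5, np.float64(0.006)]
[12.2, -10.7, 1.5, np.float64(0.006)]
[12.1, -10.7, 1.5, np.float64(0.006)]
[12.1, -10.8, 1.5, np.float64(0.006)]
[12.0, -10.9, 1.5, np.float64(0.006)]
[11.9, -11.0, 1.5, np.float64(0.006)]
[11.9, -11.0, 1.5, np.float64(0.006)]
[11.8, -11.1, 1.5, np.float64(0.006)]
[11.7, -11.2, 1.5, np.float64(0.006)]
[11.7, -11.2, 1.5, np.float64(0.006)]
[11.6, -11.3, 1.5, np.float64(0.006)]
[11.5, -11.4, 1.5, np.float64(0.006)]
[11.5, -11.5, 1.5, np.float64(0.006)]
[11.4, -11.5, 1.5, np.float64(0.006)]
[11.3, -11.6, 1.5, np.float64(0.006)]
[11.3, -11.7, 1.5, np.float64(0.006)]Traceback (most recent call last):
  File "<string>", line 5, in <module>
    for y in(-.4,.1):print(fit(SAD,lambda p:(p[0],p[1],0,p[2]),[.66,-.06,y],ms,[.01,.01,.3]))
                           ~~~^^^^^^^^^^^^^^^^^^^^^^^^^^^^^^^^^^^^^^^^^^^^^^^^^^^^^^^^^^^^^^
  File "h.py", line 36, in fit
    o=minimize(cost,x0,method="Nelder-Mead",options=dict(initial_simplex=sim,xatol=1e-4,fatol=1e-4,maxiter=250)); x0=o.x
    res = _minimize_neldermead(fun, x0, args, callback, bounds=bounds,
                               **options)
    fsim[k] = func(sim[k])
              ~~~~^^^^^^^^
    fx = function(np.copy(x), *(wrapper_args + args))
  File "h.py", line 31, in cost
    t+=1-(r&m).sum()/max(1,(r|m).sum())
          ~^~
TypeError: unsupported operand type(s) for &: 'int' and 'NoneType'
```

Request:
servo_tool([
  [[25,-21,0,0.012],[25,-21,0,0.012],[24.5,-21,0,0.012],[24.5,-21.5,0,0.012],[24,-22,0,0.012],[24,-22,10,0.012],[23.5,-22,15,0.012],[23.5,-22.5,15,0.012],[23,-23,15,0.012],[23,-23,15,0.012]],
])

```text
t: 19.83
eef_pos: [0.665, -0.0635, 0.109]
ee_rot: [3.14, -0.001, -1.821]
force: [0.3, 0.3, 0.2]
width: 0.0569
gripper_force: 0.0
```

Run:
```python
from h import *
s=telemetry.get_state(); print(s["eef_pos"],s["ee_rot"],s["width"])
f=eyes.grab_frame("side"); m=mask("side","saddle")
g=eyes.grab_frame("top"); mt=mask("top","saddle"); print(m is None,mt is None)
a=cv2.resize(f[190:270,270:350,::-1],(600,600),interpolation=cv2.INTER_CUBIC)
for P,col in(([s["eef_pos"]],(0,0,255)),(np.vstack(place(SAD,.6645,-.0608,0,-.25)),(255,0,0))):
    for q in proj("side",P): cv2.circle(a,tuple(int(v) for v in (q-[270,190]+.5)*7.5),4,col,1)
cv2.imwrite("pics/c7.png",a)
```

```text
[ 0.6650249  -0.06348067  0.10895029] [ 3.14027634e+00 -6.17823116e-04 -1.82140545e+00] 0.056856994164329926
False True
```

View pics/c7.png

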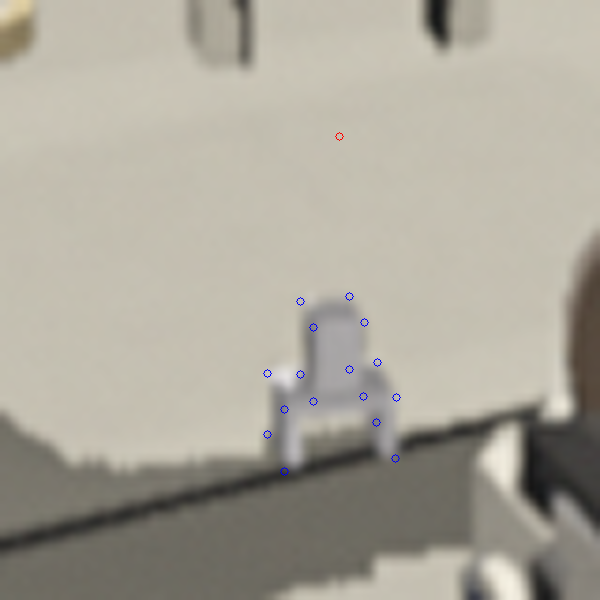

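Picture: finger tips at crop (220,65) and (465,45), about 28 mm above the TCP mark at (339,136). The saddle model points agree with the saddle to under a pixel. I go down to TCP z = 0.01, so the tips are at about 0.038.

Request:
servo_tool([
  [[-1,0,10,0],[-1,0,12,0],[-0.7,0,14,0],[0,0,14,0],[0,0,14,0],[0,0,12,0],[0,0,10,0],[0,0,8,0],[0,0,5,0],[0,0,0,0]],
])

```text
t: 20.87
eef_pos: [0.6647, -0.0592, 0.0105]
ee_rot: [3.14, -0.001, -1.821]
force: [-0.8, 0.0, -0.2]
width: 0.0571
gripper_force: 0.0
```

Run:
```python
from h import *
s=telemetry.get_state(); print(s["eef_pos"],s["ee_rot"],s["force"])
f=eyes.grab_frame("side")
a=cv2.resize(f[190:270,270:350,::-1],(600,600),interpolation=cv2.INTER_CUBIC)
for q in proj("side",[s["eef_pos"],s["eef_pos"]+[0,0,.028]]): cv2.circle(a,tuple(int(v) for v in (q-[270,190]+.5)*7.5),4,(0,0,255),1)
cv2.imwrite("pics/c8.png",a)
```

```text
[ 0.66474558 -0.05917068  0.01045459] [ 3.14013982e+00 -5.27685462e-04 -1.82068487e+00] [-0.82237447  0.02376128 -0.16394436]
```

View pics/c8.png

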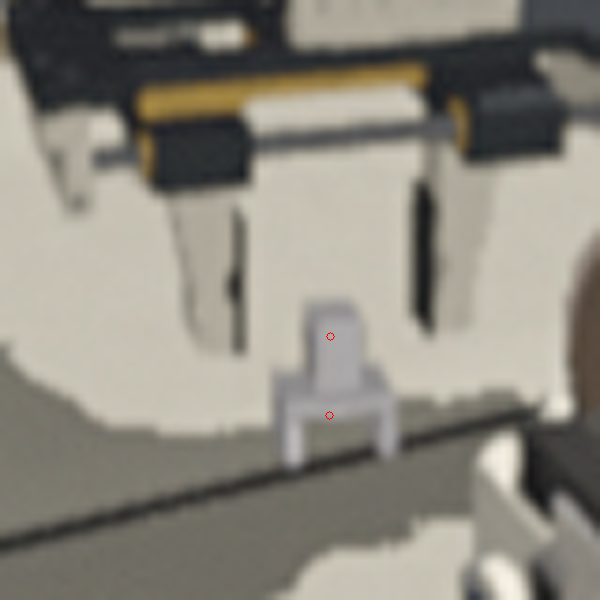

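Tips at crop (215,352) and (450,330), about z = 0.037, symmetric about the grip block at x = 335. I go down 11 mm more and close.

Request:
servo_tool([
  [[0.6,0,3,0],[0.5,0,3,0],[0,0,3,0],[0,0,2,0],[0,0,0,0],[0,0,0,0],[0,0,0,0],[0,0,0,0],[0,0,0,0],[0,0,0,0]],
])

```text
t: 21.75
eef_pos: [0.6652, -0.0603, 0.0008]
ee_rot: [-3.141, 0.0, -1.821]
force: [1.2, 0.6, 0.4]
width: 0.0573
gripper_force: 0.0
```

Request:
servo_tool([
  [[0,0,0,0],[0,0,0,0],[0,0,0,0],[0,0,0,0],[0,0,0,0],[0,0,0,0],[0,0,0,0],[0,0,0,0],[0,0,0,0],[0,0,0,0]],
], claw=1, grip_force=15)

```text
t: 22.58
eef_pos: [0.6651, -0.0604, 0.0007]
ee_rot: [3.142, -0.0, -1.821]
force: [0.4, 0.2, 0.1]
width: 0.0158
gripper_force: 15.0
```

Request:
servo_tool([
  [[0,0,-4,0],[0,0,-10,0],[0,0,-16,0],[0,0,-20,0],[0,0,-20,0],[0,0,-20,0],[0,0,-20,0],[0,0,-16,0],[0,0,-8,0],[0,0,0,0]],
])

```text
t: 23.42
eef_pos: [0.6664, -0.0603, 0.1377]
ee_rot: [-3.137, 0.001, -1.821]
force: [0.3, 0.6, 0.3]
width: 0.0158
gripper_force: 15.0
```

```bash
python3 -c "
from h import *
print(telemetry.get_state()['width']);plan([.4708,.0406,.125],-1.711,10)"; python3 lv.py
```

```text
0.01575225321281391
[-4.9, 21.5, 1.3, np.float64(-0.011)]
[-5.2, 21.4, 1.3, np.float64(-0.011)]
[-5.4, 21.3, 1.3, np.float64(-0.011)]
[-5.6, 21.3, 1.3, np.float64(-0.011)]
[-5.9, 21.2, 1.3, np.float64(-0.011)]
[-6.1, 21.1, 1.3, np.float64(-0.011)]
[-6.3, 21.1, 1.3, np.float64(-0.011)]
[-6.6, 21.0, 1.3, np.float64(-0.011)]
[-6.8, 20.9, 1.3, np.float64(-0.011)]
[-7.0, 20.9, 1.3, np.float64(-0.011)]
['side', 'top'] [-0.0329 -0.0008 -0.0017 -0.0048] 0.234
['side', 'top'] [-0.0344 -0.0009 -0.0031 -0.003 ] 0.234
['side'] [-0.0343 -0.0007 -0.0038 -0.0034] 0.107
['side'] [-0.0339 -0.0006 -0.0038 -0.0029] 0.107
```

Request:
servo_tool([
  [[-5,18,0,-0.011],[-5,21.5,0,-0.011],[-5.5,23,0,-0.011],[-5.5,23,0,-0.011],[-6,23,0,-0.011],[-6,23,0,-0.011],[-6.5,23,0,-0.011],[-6.5,22,0,-0.011],[-6.5,20,0,-0.011],[-7,15,0,-0.011]],
])

```text
t: 24.45
eef_pos: [0.4674, 0.0403, 0.1336]
ee_rot: [3.14, -0.001, -1.71]
force: [-0.3, 0.5, -0.5]
width: 0.0157
gripper_force: 15.0
```

Request:
servo_tool([
  [[0,0,3,0],[0,0,4,0],[0,0,4,0],[0,0,4,0],[0,0,4,0],[0,0,4,0],[0,0,2,0],[0,0,0,0],[0,0,0,0],[0,0,0,0]],
])

```text
t: 25.28
eef_pos: [0.4699, 0.0403, 0.1098]
ee_rot: [-3.141, 0.0, -1.711]
force: [0.3, -0.7, -0.8]
width: 0.016
gripper_force: 15.0
```

Run:
```python
from h import *
s=telemetry.get_state(); print(s["eef_pos"],s["ee_rot"],s["width"])
f=eyes.grab_frame("side"); m=mask("side","saddle")
plan([.4708,.0406,.0955],-1.711,1)
x,y,z=s["eef_pos"]; yw=s["ee_rot"][2]+np.pi/2
if m is not None:
    print(fit(SAD,lambda p:(p[0],p[1],z-.001,yw),[x,y],{"side":m},[.005,.005]))
B=(200,190);W=(60,50);F=12
a=cv2.resize(f[B[1]:B[1]+W[1],B[0]:B[0]+W[0],::-1],None,fx=F,fy=F,interpolation=cv2.INTER_CUBIC)
def dr(P,col):
    for q in proj("side",P): cv2.circle(a,tuple(int(v) for v in (q-B+.5)*F),4,col,1)
dr(np.vstack(place(SAD,x,y,z-.001,yw)),(255,0,0))
k=np.array([.4715,.0406]);
for t in(-.07,.07):
    for l in(-.023,.023): dr([[k[0]+.126*t+.992*l,k[1]+.992*t-.126*l,.08]],(0,0,255))  # cheek tops
dr([[k[0],k[1],.07],[k[0]-.017,k[1]+.002,.07],[k[0]+.017,k[1]-.002,.07]],(0,200,0))
cv2.imwrite("pics/c9.png",a)
```

```text
[0.46987315 0.04026152 0.10980119] [-3.14136031e+00  5.32422339e-05 -1.71091140e+00] 0.015994782780248972
[-0.4, -0.9, 14.4, np.float64(0.0002)]
(array([0.47139176, 0.04747375]), np.float64(0.36801705756929637))
```

View pics/c9.png

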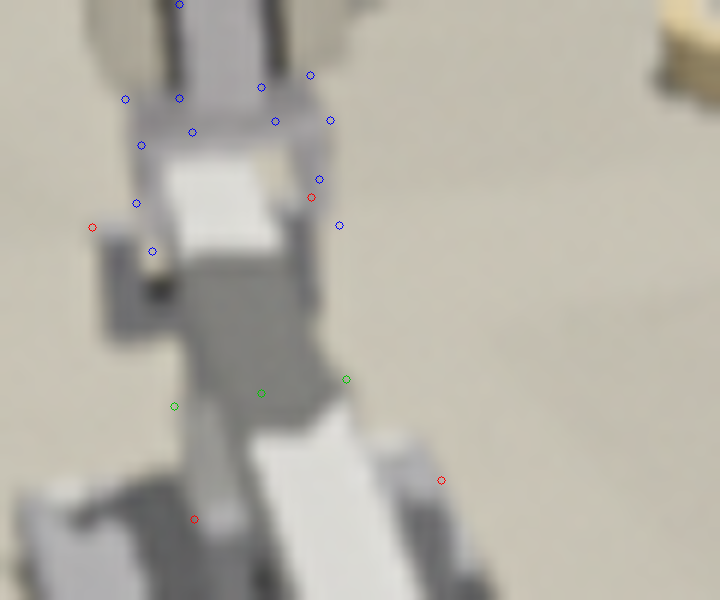

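The saddle hangs level over the bar and the model (blue) fits to within about 1 px. The near cheek is 1–2 px off its mark, so I'll refine the stand position with an edge-based fit on the clean start pictures.

```bash
cat > ed.py <<'E'
from h import *
def dist(segs,c,im,p,n=60):
    # mean directional gradient across projected segments
    g=cv2.GaussianBlur(im.astype(np.float32).mean(2),(0,0),.8)
    t=np.linspace(.04,.96,n)[:,None]; R=Ro.from_euler('z',p[2]).as_matrix(); tot=0
    for A,B in segs:
        q=proj(c,(np.array(A)*(1-t)+np.array(B)*t)/1e3@R.T+[p[0],p[1],0])
        d=q[-1]-q[0]; nn=np.array([-d[1],d[0]])/np.hypot(*d)
        v=[cv2.remap(g,*(np.float32(q+k*nn)[:,i].reshape(-1,1) for i in(0,1)),cv2.INTER_LINEAR).ravel() for k in(-.7,.7)]
        tot+=np.abs(v[0]-v[1]).mean()
    return tot/len(segs)
def rect(x,y,z): 
    c=[(-x/2,-y/2,z),(x/2,-y/2,z),(x/2,y/2,z),(-x/2,y/2,z)]; return [(c[i],c[(i+1)%4]) for i in range(4)]
I={c:cv2.imread(f"pics/{c}0.png") for c in("side","top")}
stand=rect(90,170,16)
chk=[((sx,y-5,80),(sx,y+5,80)) for sx in(-23,23) for y in(-70,70)]
for c in I:
    for nm,segs in(("base",stand),("base+cheeks",stand+chk)):
        best=min((minimize(lambda p:-dist(segs,c,I[c],p),[.4715+dx,.0406+dy,-.127],method="Nelder-Mead",options=dict(initial_simplex=np.array([.4715+dx,.0406+dy,-.127])+np.vstack([np.zeros(3),np.diag([.002,.002,.015])]))) for dx in(-.002,.002) for dy in(-.006,-.003,0,.003,.006)),key=lambda o:o.fun)
        print(c,nm,best.x.round(4),round(best.fun,2))
E
python3 ed.py
```

```text
side base [ 0.4676  0.0354 -0.1236] -16.0
side base+cheeks [ 0.4655  0.0146 -0.1289] -23.83
top base [ 0.4676  0.0378 -0.12  ] -17.88
top base+cheeks [ 0.4641  0.0393 -0.1272] -24.91
```

```bash
cat > pf.py <<'E'
from h import *
from scipy.ndimage import gaussian_filter1d
I={c:cv2.imread(f"pics/{c}0.png") for c in("side","top")}
yaw=-.126;k=np.array([.4715,.0406,0]);R=Ro.from_euler('z',yaw).as_matrix()
def line(c,P):
    q=np.float32(proj(c,np.array(P)/1e3@R.T+k)); im=I[c].astype(np.float32); ch=im[:,:,2]/(im[:,:,0]+1)  # r/b
    return gaussian_filter1d(cv2.remap(ch,q[:,0].reshape(-1,1),q[:,1].reshape(-1,1),cv2.INTER_LINEAR).ravel(),2)
def cross(s,a,lo,hi):
    i=np.flatnonzero((s>=lo)&(s<=hi)); d=np.abs(np.gradient(a))[i]; j=d.argmax(); return round(float((s[i]*d**3).sum()/(d**3).sum()),1)
s=np.arange(-120,120,.5)
for c in I:
    for x in(-35,-28,28,35):
        a=line(c,[(x,v,16) for v in s]); print(c,"along y at x",x,cross(s,a,-105,-70),cross(s,a,70,105))
    for y in(-75,-55,-40,40,55,75):
        a=line(c,[(v,y,16) for v in s]); print(c,"along x at y",y,cross(s,a,-60,-33),cross(s,a,33,60))
E
python3 pf.py
```

```text
side along y at x -35 -102.9 84.4
side along y at x -28 -102.9 84.4
side along y at x 28 -103.2 87.7
side along y at x 35 -102.8 82.2
side along x at y -75 -45.0 44.4
side along x at y -55 -45.3 45.1
side along x at y -40 -45.2 44.3
side along x at y 40 -45.7 43.8
side along x at y 55 -45.2 43.7
side along x at y 75 -43.8 44.2
top along y at x -35 -84.7 83.6
top along y at x -28 -85.5 84.1
top along y at x 28 -88.7 84.1
top along y at x 35 -84.8 83.5
top along x at y -75 -44.9 44.2
top along x at y -55 -44.9 44.4
top along x at y -40 -46.0 44.6
top along x at y 40 -45.8 43.6
top along x at y 55 -45.8 43.4
top along x at y 75 -45.7 43.5
```

Request:
servo_tool([
  [[0,-0.6,3,0],[0,-0.6,4,0],[0,0,5,0],[0,0,5,0],[0,0,5,0],[0,0,5,0],[0,0,4,0],[0,0,2,0],[0,0,0,0],[0,0,0,0]],
])

```text
t: 26.22
eef_pos: [0.4709, 0.0401, 0.0766]
ee_rot: [3.141, -0.0, -1.711]
force: [-0.5, -0.4, -0.9]
width: 0.0158
gripper_force: 15.0
```

```bash
python3 - <<'E'
from h import *
s=telemetry.get_state(); print(s["eef_pos"],s["ee_rot"],s["width"],s["force"],s["moment"])
E
python3 lv.py
```

```text
[0.47087141 0.0400759  0.07660276] [ 3.14147363e+00 -2.10760174e-04 -1.71069942e+00] 0.01580625755917441 [-0.53482032 -0.43983738 -0.87582286] [ 0.12886981 -0.11889065  0.02675403]
['side', 'top'] [-0.0384 -0.0006 -0.0119  0.0221] 0.472
['side', 'top'] [-0.038  -0.0008 -0.0091  0.0229] 0.472
['side'] [-0.1382 -0.01   -0.0597  0.2191] 0.154
['side'] [-0.0402 -0.0011 -0.0109  0.029 ] 0.279
```

Request:
servo_tool([
  [[0,0,0.4,0],[0,0,0.4,0],[0,0,0.4,0],[0,0,0.3,0],[0,0,0,0],[0,0,0,0],[0,0,0,0],[0,0,0,0],[0,0,0,0],[0,0,0,0]],
])

```text
t: 27.25
eef_pos: [0.4708, 0.0401, 0.0752]
ee_rot: [3.142, 0.0, -1.711]
force: [-0.3, 0.7, -1.3]
width: 0.0158
gripper_force: 15.0
```

Request:
servo_tool([
  [[0,0,0,0],[0,0,0,0],[0,0,0,0],[0,0,0,0],[0,0,0,0],[0,0,0,0],[0,0,0,0],[0,0,0,0],[0,0,0,0],[0,0,0,0]],
], claw=0.3)

```text
t: 28.08
eef_pos: [0.4708, 0.0401, 0.0752]
ee_rot: [-3.142, -0.0, -1.711]
force: [0.2, -0.5, -0.6]
width: 0.0304
gripper_force: 0.0
```

Request:
servo_tool([
  [[0,0,-2,0],[0,0,-4,0],[0,0,-8,0],[0,0,-15,0],[0,0,-20,0],[0,0,-25,0],[0,0,-25,0],[0,0,-25,0],[0,0,-15,0],[0,0,0,0]],
])

```text
t: 28.92
eef_pos: [0.4729, 0.0406, 0.2188]
ee_rot: [-3.135, 0.003, -1.71]
force: [0.5, 0.4, 0.7]
width: 0.0305
gripper_force: 0.0
```

Request:
servo_tool([
  [[-20,0,0,0],[-30,0,0,0],[-35,0,0,0],[-35,0,0,0],[-35,0,0,0],[-35,0,0,0],[-30,0,0,0],[-20,0,0,0],[0,0,0,0],[0,0,0,0]],
])

```text
t: 29.75
eef_pos: [0.504, 0.2784, 0.2136]
ee_rot: [3.141, -0.001, -1.709]
force: [-0.4, -1.0, 0.3]
width: 0.0309
gripper_force: 0.0
```

```bash
cat > fin.py <<'E'
from h import *
ms={};mb={}
for c in("side","top"):
    eyes.grab_frame(c); m=mask(c,"saddle"); b=mask(c,"bar")
    if m is not None: ms[c]=m
    if b is not None: mb[c]=b
print(list(ms),list(mb))
for sel in(["side"],["top"],["side","top"]):
    a={c:ms[c] for c in sel if c in ms}
    if a: 
        p,e=fit(SAD,lambda p:(p[0],p[1],.074,p[2]),[.471,.040,-.14],a,[.004,.004,.1]); print(sel,"saddle",p.round(4),round(e,3))
    a={c:mb[c] for c in sel if c in mb}
    hid={c:ms[c] for c in a if c in ms}
    if a:
        p,e=fit(BAR,lambda p:(.4715+.1253*p[0]+p[1],.0406+.992*p[0],.070-p[3]*p[0],-.14+p[2],p[3]),[-.035,0,0,.02],{c:a[c]&(1-hid.get(c,0)) if c in hid else a[c] for c in a},[.006,.003,.02,-.04],hid); print(sel,"bar",p.round(4),round(e,3))
E
python3 fin.py
```

```text
['side', 'top'] ['side', 'top']
['side'] saddle [ 0.4721  0.048  -0.1553] 0.315
['side'] bar [-0.0329 -0.0002 -0.0062  0.0046] 0.085
['top'] saddle [0.4693 0.0392 0.0086] 0.335
['top'] bar [-0.0334 -0.0011 -0.003  -0.0363] 0.087
['side', 'top'] saddle [ 0.4704  0.0408 -0.1275] 0.339
['side', 'top'] bar [-0.0335 -0.0008 -0.0039  0.0072] 0.091
```

```bash
python3 -c "
from station import ticket
print(ticket.job_done())"
```

```text
the job is handed in; nothing more can be done
None
```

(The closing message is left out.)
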